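Feed a blank into the engraver and hold its hood open

ROBOT

A 6-joint arm with a two-finger parallel gripper is mounted at the origin on a cart in front of the work surface, level with it; the furniture and walls round the work are solid. World frame = base frame: x ahead of the robot, y to its left, z up, the work surface at z = 0. Lengths are in m, angles in rad, forces in N, time in s.
With the tool pointing down it reaches from about 0.4 to 0.825 m from the base axis. Payload 7 kg.
Tool frame: the origin (TCP) lies at the centre of the arm's flange, where the gripper is bolted on; the fingertips stand 178 mm ahead of it and the grasp point (between the pads) lies ahead of it (tcp_to_grasp is the z of the grasp point in the tool frame, in m); z points along the fingers, x is the direction in which the jaws open and shut, and the axes are right-handed (so a half turn about z gives the same grasp; the last joint's range is limited). The gripper opens to 88 mm and grips with 3 to 60 N. Pads are 19 mm wide; open, the fingers measure 130 mm over their backs; the gripper's body (78 mm by 193 mm) begins 47 mm behind the grasp point.
Start: joints at [1.56, 0.359, 0.012, 0, -1.224, -0.288], TCP at [0.199, 0.645, 0.405] pointing down, gripper open.
Joint ranges: [-3.07, 3.07], [-1.43, 2.12], [-1.02, 1.25], [-3.03, 1.67], [-3.05, -0], [-3.03, 3.03]. Speed limits (rad/s): [2.39, 2.39, 3.01, 3.14, 3.14, 3.14].

INTERFACE

Orientations are given as [roll, pitch, yaw] about the fixed x, y, z axes, in that order (R = Rz(yaw) Ry(pitch) Rx(roll)).
In Python, from station import get_state, grab_frame, job_done, tcp_to_grasp gives the robot as it stands.
- The arm moves only by the tool drive_tool, never from a script. Its argument "moves" is a list of rows, each a list of 7 numbers: the shift along the tool's x, y, z in mm, then the turn, a rotation vector about the tool's x, y, z in degrees, then the closure, from -1 (fully open) to 1 (shut), so that 0 is half open. In form: [[dx, dy, dz, ax, ay, az, claw], ...]. A call has 1 to 12 rows; each row is the pose to reach, as a shift and turn from the pose commanded when the call began, along the tool's axes at that moment; what a row does not reach only later rows make up. A row lasts 1/8 s, in which the tool goes at most 62.5 mm and 10.7 degrees, less where a joint would pass 70% of its speed; a pose out of reach is approached as far as the arm can. A call with a gripper value outside its range is refused whole. The fingers move at their own pace and stop on an object; "grip_force" is the grip in N (left out, the last holds). Time passes only in rows, so rows that repeat a pose let the fingers close. It gives the time, the measured TCP pose, the force and the opening at its end, in the units of the state.
- get_state(): the state, without advancing time (a new reading comes with each control period).
- grab_frame(name): name is "scene" or "top" or "wrist"; returns a dict with "img" (400x640x3 uint8, red, green, blue), "range_z" (400x640 float32, m along the optical axis (not along the pixel's ray), 0 where there is no reading), "fovy" (degrees; the focal length in pixels is half the picture's height over the tangent of half this angle, whatever the lens; pixels are square), "cx", "cy" (the principal point, pixels), "k1" (the pictures are not rectified: a ray, as slopes to the right and down, at radius r is drawn at 1 + k1 r^2 times it, then the intrinsics apply), "rvec" (rotation vector, rad) and "tvec" (3), from world to camera coordinates, as OpenCV has them. Camera axes: x right, y down, z forward; pixel columns grow to the right and rows downward; lengths in m; the calibration is good to about 2 mm. A picture is of the moment at which its call begins.
- job_done(): hands the job in, once; it reports no verdict.
The state is a dict: "t": time; "q": joint angles; "qd": joint speeds; "joint_efforts": joint torques, N m; "eef_pos": TCP position; "ee_rot": TCP orientation; "force": force on the tool from outside, world axes, zero at the start; "moment": the same for the moment, N m; "width": finger opening in m.
Only numpy, scipy, OpenCV 4.12 (cv2) and the standard library are available. Lean on these libraries where they do the work, as an engineer would, in place of code of your own. Each camera call takes 0.05 s, during which the arm holds its last target. There are 200 camera calls.

TASK

Load the wooden blank into the desktop engraver: with the hood still shut, feed the blank end first through the port in the machine's left side and along the guides until it is fully home against the end stop, and let go of it. Then raise the hood by the bar handle on its front and keep holding it open at 60 degrees so that I can change the cutter: its stay is missing, so it drops shut by itself, and you finish while still holding it there with the blank still home. Leave the wrench, the tape measure and the caliper where they lie.

Things in the scene. Friction and masses are not known exactly. Their poses are not given: they have to be found in the camera images.
- engraver: Desktop engraver, fixed: grey base 200 x 200 mm, white-framed amber hood, 129 mm high. Origin: centre of the base at bench height. x points from its front (buttons, hood handle) to its back, y to its left side (feed port), z up. Inside the left wall (outer face at y = +100 mm) two straight guides run along y; the bed is 30 mm above the bench.
- port (a point): Middle of the lower edge of the feed port on the left wall's outer face (engraver frame -45, +100, +30 mm, same axes). Port and guides are 54 mm wide and at least 15 mm high above the bed. Outside: a flared lead-in 17 mm long, 72 mm wide at its mouth, and a support 30 mm wide, 6 mm thick, sticking out 56 mm from the wall, its top level with the bed.
- home (a point): Where the middle of the blank's underside is when the blank is fully home, its leading end against the steel end stop inside (engraver frame -45, +80, +30 mm; axes as the engraver's). It is fed along the machine's -y; 65 mm then stick out of the left wall. Two wall shelves overhead (underside 485 mm above the bench, front edge 0.63 m ahead of the robot's base) limit how far the gripper can rise here.
- blank: Loose flat bar of brown wood 50 x 170 x 12 mm, about 80 g, a small screw hole near each end; lies flat on the bench to the left in front of the machine. Origin: centre of its underside; its y axis runs along its 170 mm length, z up. Either end may go in first.
- hood (a joint): Opening angle of the hood in rad: 0 shut, 1.047 = 60 degrees open, stop at 1.40. The hood weighs 0.45 to 0.75 kg and turns freely about a hinge along the back of the base; let go at any angle it falls shut.
- hood_hinge (a point): Middle of the hood's hinge axis (engraver frame +94, 0, +63 mm). The axis runs along the machine's y axis; the hood opens by its front rising and swinging back.
- hood_handle (a point): Middle of the black round handle bar on the front of the hood: 12 mm thick, 94 mm long straight part, parallel to the hinge axis, 45 mm in front of the hood's front face (the bar's axis), with a leg at each end. It moves with the hood; with the hood shut it is 237 mm in front of and 16 mm above the hinge axis, 79 mm above the bench.
- wrench_13: Small steel combination wrench, 61 x 164 x 8 mm, lying on the bench; leave it alone. Origin: centre of its underside.
- tape_measure: Yellow and black tape measure, 71 x 82 x 32 mm; leave it alone. Origin: centre of its underside.
- caliper: Grey caliper, 68 x 168 x 10 mm; leave it alone. Origin: centre of its underside.

How it is judged:
On the way:
1. the blank lies in the guides, its middle within 5 mm of the home point along the guides, let go of, with the hood still shut (distance between blank and home below 0.008 m and y of blank in the frame of home below 0.005 m and contact force between the fingers and blank below 0.1 N and value of joint hood below 0.05 rad), for 0.2 s.
At the end, for the whole second after the job is handed in: The gripper's fingers hold the hood still at 60 degrees open (within 6 degrees), nothing else propping it, and the blank is still in the guides within 5 mm of fully home (value of joint hood between 0.942 and 1.152 rad and velocity of joint hood between -0.1 and 0.1 rad/s and contact force between the fingers and hood above 0.5 N and contact force between each of blank, wrench_13, tape_measure, caliper and hood below 0.1 N and distance between blank and home below 0.008 m and y of blank in the frame of home below 0.005 m); the arm keeps its last pose, push and grip.
It fails at once if the wrench, the tape measure or the caliper is moved more than 20 mm (distance of any of wrench_13, tape_measure, caliper from where it was at the start of the episode above 0.02 m).
It also fails if it takes over 54 s, if anything falls off the work surface, if the arm or the gripper's body presses on something with over 40 N, if the wrist force passes 120 N, or if a joint passes its speed limit or range.

## Working session

There is one attempt and no reset: what is moved stays moved. The work goes in short steps, Python scripts to look and compute and a tool call to move; the robot and the scene stay as the last step left them, time stands still between calls to the robot, and variables do not carry over. Pictures are saved under pics/ and viewed, about 8 in all and at most 12, crops included, and the job is handed in when it is done.

Besides the shell and the picture viewer there is one more tool, called after ">>>" by a JSON object that holds its "api" and its "payload". drive_tool: Moves the arm, as the interface text tells. Its arguments: {"type":"object","properties":{"moves":{"type":"array"},"grip_force":{"type":"number"}},"required":["moves"]}

```bash
mkdir -p pics; ls
cat > h.py <<'E'
import numpy as np, cv2, pickle
from station import get_state, grab_frame, job_done, tcp_to_grasp
def cam(f):
    fy=200/np.tan(np.radians(f["fovy"])/2); R=cv2.Rodrigues(np.array(f["rvec"],float))[0]
    return fy,R,np.array(f["tvec"],float).ravel()
def K(f):
    fy=cam(f)[0]; return np.array([[fy,0,f["cx"]],[0,fy,f["cy"]],[0,0,1]]),np.array([f["k1"],0,0,0.])
def slopes(f,uv):
    k,d=K(f); return cv2.undistortPoints(np.array(uv,float).reshape(-1,1,2),k,d).reshape(-1,2)
def onplane(f,uv,z):
    _,R,t=cam(f); s=slopes(f,uv); d=np.c_[s,np.ones(len(s))]@R; c=-R.T@t
    return c+d*((z-c[2])/d[:,2])[:,None]
def cloud(f):
    _,R,t=cam(f); v,u=np.mgrid[:400,:640]; s=slopes(f,np.c_[u.ravel(),v.ravel()])
    z=f["range_z"].ravel(); P=(np.c_[s,np.ones(len(s))]*z[:,None]-t)@R
    P[z<=0]=np.nan; return P.reshape(400,640,3)
def proj(f,P):
    k,d=K(f); return cv2.projectPoints(np.array(P,float).reshape(-1,1,3),np.array(f["rvec"],float),np.array(f["tvec"],float),k,d)[0].reshape(-1,2)
def save(f,n): cv2.imwrite("pics/"+n,f["img"][...,::-1])
E
python3 - <<'E'
from h import *
for n in ("top","scene"):
    f=grab_frame(n); save(f,n+"0.png"); pickle.dump(f,open(n+".pkl","wb"))
    print(n,f["fovy"],f["k1"],-cam(f)[1].T@cam(f)[2])
print(tcp_to_grasp,get_state())
a=[cv2.imread(f"pics/{n}0.png") for n in("top","scene")]
E
```

```text
pics
top 51.97449126746784 -0.06351549337814776 [ 0.40545012 -0.00732772  1.223406  ]
scene 48.59873139491854 -0.05924686699333852 [-0.2917735  -0.45171556  1.21465005]
0.1593 {'t': 0.1, 'q': array([ 1.56007720e+00,  3.59368350e-01,  1.11633650e-02, -3.04690275e-04,
       -1.22410485e+00, -2.88122371e-01]), 'qd': array([ 1.26480446e-03, -2.06985996e-03,  2.39361297e-03, -1.76606038e-03,
        8.69303787e-05,  6.71088836e-04]), 'joint_efforts': array([-5.73526868e-04, -5.84163487e+01,  2.93751866e+01,  7.01570034e+00,
        1.01604976e-02, -4.88922694e-05]), 'eef_pos': array([0.19866712, 0.64493534, 0.40378813]), 'ee_rot': array([-3.14143718e+00, -1.53251463e-03, -1.86974169e+00]), 'force': array([0.16629726, 0.0658453 , 0.24816867]), 'moment': array([-0.03872409, -0.01154816, -0.03954934]), 'width': 0.08759353144299774}
```

View pics/top0.png

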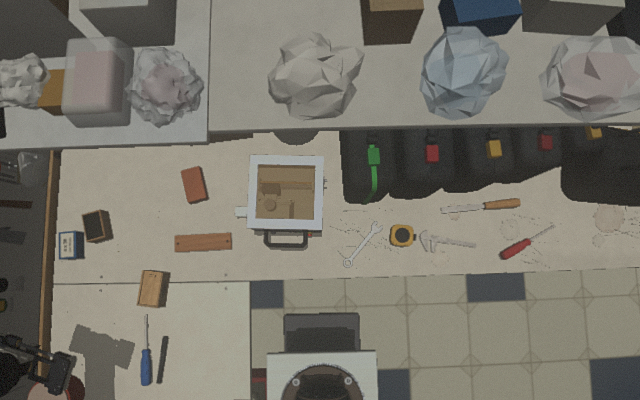

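View pics/scene0.png

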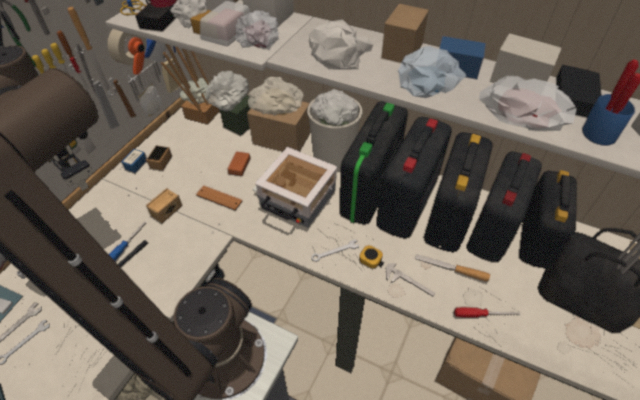

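The top view shows the engraver (hood frame around (286,193)), its handle at (286,240), the support at (240,211), and the blank at (203,242). The wrench is at (361,245), the tape at (402,236) and the caliper at (445,240). The scene view agrees.

Run:
```python
from h import *
f=pickle.load(open("top.pkl","rb")); C=cloud(f); im=f["img"]; hsv=cv2.cvtColor(im,cv2.COLOR_RGB2HSV)
print("bench z",np.nanmedian(C[200:230,100:160,2]))
print("blank hsv",hsv[242,190:216:8], "z",np.nanmedian(C[238:246,185:220,2]))
sub=np.zeros((400,640),np.uint8); sub[225:260,165:242]=1
m=((hsv[...,1]>90)&(sub>0)).astype(np.uint8)
n,l,s,c=cv2.connectedComponentsWithStats(m); i=1+np.argmax(s[1:,4]); print(s[i])
ct=max(cv2.findContours((l==i).astype(np.uint8),0,1)[0],key=cv2.contourArea).reshape(-1,2)
P=onplane(f,ct,0.012); r=cv2.minAreaRect((P[:,:2]*1000).astype(np.float32)); print("blank",r,cv2.boxPoints(r))
# hood top: pts by depth
H=(C[...,2]>0.118)&(C[...,2]<0.14); H[:150]=0;H[245:]=0;H[:,:235]=0;H[:,335:]=0
n,l,s,c=cv2.connectedComponentsWithStats(H.astype(np.uint8)); i=1+np.argmax(s[1:,4]); print(s[i],np.median(C[l==i][:,2]))
ct=np.argwhere(l==i)[:,::-1]
P=onplane(f,ct,0.129); r=cv2.minAreaRect((P[:,:2]*1000).astype(np.float32)); print("hood",r,cv2.boxPoints(r))
# handle
m=(hsv[...,2]<75); m2=np.zeros_like(m); m2[228:252,258:314]=m[228:252,258:314]
n,l,s,c=cv2.connectedComponentsWithStats(m2.astype(np.uint8)); i=1+np.argmax(s[1:,4]); print(s[i])
ct=np.argwhere(l==i)[:,::-1]
P=onplane(f,ct,0.079); r=cv2.minAreaRect((P[:,:2]*1000).astype(np.float32)); print("handle",r,cv2.boxPoints(r))
a=cv2.resize(im[140:270,150:350],None,fx=4,fy=4,interpolation=2); cv2.imwrite("pics/crop.png",a[...,::-1])
for u,v in((237,212),(240,212),(244,212),(240,209),(286,245)): print(u,v,C[v,u])
```

```text
bench z -0.0008145573247023798
blank hsv [[ 13 113 135]
 [ 13 112 134]
 [ 14 110 128]
 [ 14 107 131]] z 0.01095615681065959
[175 233  56  19 890]
blank ((476.3985595703125, 341.6142272949219), (48.090152740478516, 165.46302795410156), 1.643142819404602) [[449.9911  423.62222]
 [454.73566 258.22726]
 [502.80603 259.60623]
 [498.06146 425.0012 ]]
[ 246  155   78   75 5547] 0.12686458598363132
hood ((601.3300170898438, 84.62286376953125), (204.18978881835938, 203.7579345703125), 87.25836944580078) [[494.68423  -12.482071]
 [698.209    -22.228271]
 [707.9758   181.7278  ]
 [504.45105  191.474   ]]
[258 229  56  19 359]
handle ((477.3223876953125, 90.26143646240234), (153.95860290527344, 49.60161209106445), 87.06953430175781) [[448.61853   14.650711]
 [498.15527   12.114883]
 [506.02625  165.87216 ]
 [456.4895   168.40799 ]]
237 212 [0.56029347 0.2339272  0.03624166]
240 212 [0.56047646 0.22572298 0.03309753]
244 212 [0.56014602 0.21390085 0.03330944]
240 209 [0.57024126 0.22700801 0.02663752]
286 245 [0.4583971  0.08774765 0.08481821]
```

View pics/crop.png

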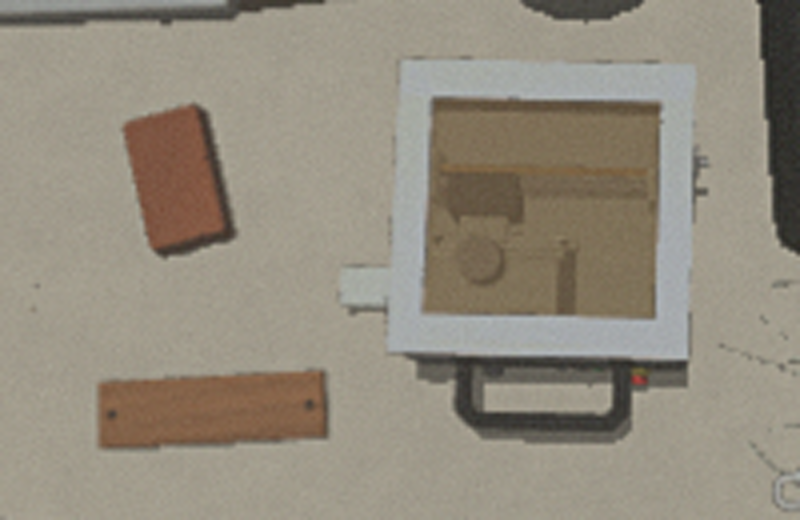

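```bash
cat >> h.py <<'E'
from scipy.spatial.transform import Rotation as Ro
import json,os
E0=np.array([.6013,.0846,0]); EY=-2.74
def e2w(p,E=E0,yaw=EY): return E+Ro.from_euler('z',yaw,degrees=True).apply(p)
def Rt(yaw,tilt=0,lean=0): # yaw of jaws; tilt>0 swings finger direction from down to forward (world +x); lean>0 body leans to machine +y
    return Ro.from_euler('z',yaw,degrees=True)*Ro.from_euler('y',-tilt,degrees=True)*Ro.from_euler('x',-lean,degrees=True)*Ro.from_matrix(np.diag([-1,1,-1.]))
def cur():
    s=get_state(); return np.array(s["eef_pos"]),Ro.from_euler('xyz',s["ee_rot"]),s
def log(s):
    open("q.log","a").write(json.dumps([list(s["q"]),list(s["eef_pos"]),list(s["ee_rot"])])+"\n")
def rel(grasp,R,frm=None):
    p,R0,s=cur(); 
    if frm is not None: p,R0=frm
    t=np.array(grasp)-R.apply([0,0,tcp_to_grasp])
    return np.round(np.r_[R0.inv().apply(t-p)*1000,(R0.inv()*R).as_rotvec(degrees=True)],1)
def here():
    p,R,s=cur(); log(s); print("t",round(s["t"],2),"grasp",np.round(p+R.apply([0,0,tcp_to_grasp]),4),"F",np.round(s["force"],1),"w",round(s["width"],4),"q",np.round(s["q"],2)); return p,R,s
E
python3 - <<'E'
from h import *
here(); print(rel([.4744,.4096,.13],Rt(1.6)))
E
```

```text
t 0.1 grasp [0.1986 0.6447 0.2445] F [0.2 0.1 0.2] w 0.0876 q [ 1.56  0.36  0.01 -0.   -1.22 -0.29]
[ 1.435e+02 -3.328e+02  1.148e+02 -1.000e-01 -1.000e-01  7.130e+01]
```

>>> {"api": "drive_tool", "payload": {"moves": [[20,-47,16,0,0,10.2,-1],[41,-95,33,0,0,20.4,-1],[61,-143,49,0,0,30.6,-1],[82,-190,66,0,0,40.7,-1],[102,-237,82,0,0,50.9,-1],[123,-285,98,0,0,61.1,-1],[143.5,-333,115,0,0,71.3,-1],[143.5,-333,115,0,0,71.3,-1]], "grip_force": 40}}

```text
t: 1.1
eef_pos: [0.4765, 0.4069, 0.2874]
ee_rot: [-3.138, -0.002, -3.121]
force: [-0.0, -0.2, -0.3]
width: 0.0875
```

Run:
```python
from h import *
here(); f=grab_frame("wrist"); save(f,"w1.png"); pickle.dump(f,open("w1.pkl","wb"))
im=f["img"]; hsv=cv2.cvtColor(im,cv2.COLOR_RGB2HSV)
C=cloud(f)
print(proj(f,[[.476,.342,.012],[.4744,.4096,.012]]))
m=((hsv[...,1]>85)&(hsv[...,0]<25)).astype(np.uint8)
n,l,s,c=cv2.connectedComponentsWithStats(m)
for i in np.argsort(-s[1:,4])[:4]+1: print(s[i],c[i])
```

```text
t 1.1 grasp [0.4761 0.4063 0.1281] F [-0.  -0.2 -0.3] w 0.0875 q [ 1.02  0.38 -0.25 -0.   -0.95 -1.  ]
[[317.61426095 128.84066395]
 [317.67577494 206.70728285]]
[  284    16    66   210 12554] [317.30548032 117.1529393 ]
[   29   109   157    99 10130] [109.19259625 157.88025666]
[ 289  307  310   41 4588] [449.46599826 337.72733217]
[144 267  29  53 731] [155.17373461 293.05471956]
```

View pics/w1.png

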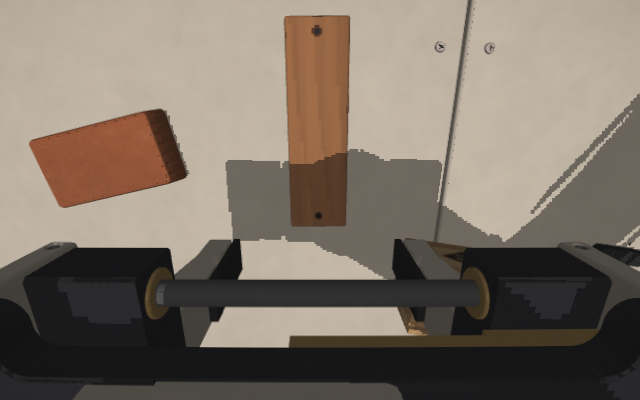

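The wrist view shows the blank at columns 285–350, rows 16–226, with its screw holes at (317,31) and (318,215). The jaws straddle its near end in line with it.

Run:
```python
from h import *
f=pickle.load(open("w1.pkl","rb")); hsv=cv2.cvtColor(f["img"],cv2.COLOR_RGB2HSV)
m=np.zeros((400,640),np.uint8); m[5:235,270:365]=((hsv[...,1]>85)&(hsv[...,0]<25))[5:235,270:365]
ct=max(cv2.findContours(m,0,1)[0],key=cv2.contourArea).reshape(-1,2)
r=cv2.minAreaRect((onplane(f,ct,.012)[:,:2]*1000).astype(np.float32)); print(r,cv2.boxPoints(r))
print(onplane(f,[[317,31],[318.5,215]],.012))
```

```text
((476.09625244140625, 343.3212890625), (49.332157135009766, 167.96156311035156), 1.6745655536651611) [[448.98657 426.5454 ]
 [453.89484 258.65558]
 [503.20593 260.09717]
 [498.29767 427.987  ]]
[[0.47811745 0.26963626 0.012     ]
 [0.47348021 0.41742339 0.012     ]]
```

Run:
```python
from h import *
f=pickle.load(open("top.pkl","rb")); C=cloud(f); c=C[262:312,130:172].reshape(-1,3); c=c[c[:,2]>.02]
print(np.percentile(c,[2,50,98],axis=0))
here(); print(rel([.4740,.4123,.0215],Rt(1.67)), rel([.4740,.4123,.06],Rt(1.67)))
```

```text
[[0.29725807 0.44238223 0.02353212]
 [0.34495156 0.47270929 0.05579326]
 [0.3946685  0.51079554 0.06213829]]
t 1.15 grasp [0.4755 0.408  0.1291] F [-0.5  0.6  0.5] w 0.0878 q [ 1.02  0.38 -0.25 -0.   -0.95 -1.  ]
[ 1.500e+00  4.300e+00  1.076e+02 -1.000e-01 -1.000e-01 -3.000e-01] [ 1.5  4.2 69.1 -0.1 -0.1 -0.3]
```

>>> {"api": "drive_tool", "payload": {"moves": [[0.4,2.7,40,0,0,0,-1],[0.4,2.7,75,0,0,0,-1],[0.4,2.7,98,0,0,0,-1],[0.4,2.7,108,0,0,0,-1],[0.4,2.7,108,0,0,0,-1],[0.4,2.7,108,0,0,0,-1]]}}

```text
t: 1.9
eef_pos: [0.4743, 0.4133, 0.1828]
ee_rot: [3.14, 0.001, -3.113]
force: [0.3, 0.7, 0.2]
width: 0.0874
```

Run:
```python
from h import *
here()
```

```text
t 1.9 grasp [0.4745 0.4135 0.0235] F [0.3 0.7 0.2] w 0.0874 q [ 1.03  0.5  -0.34  0.   -0.73 -1.  ]
```

>>> {"api": "drive_tool", "payload": {"moves": [[0,0,1.5,0,0,0,-1],[0,0,1.5,0,0,0,0],[0,0,1.5,0,0,0,1],[0,0,1.5,0,0,0,1],[0,0,1.5,0,0,0,1],[0,0,1.5,0,0,0,1],[0,0,1.5,0,0,0,1]], "grip_force": 45}}

```text
t: 2.78
eef_pos: [0.4743, 0.4126, 0.1801]
ee_rot: [-3.142, -0.0, -3.114]
force: [0.1, -0.3, -0.0]
width: 0.0496
```

Run:
```python
from h import *
here()
```

```text
t 2.77 grasp [0.4743 0.4126 0.0208] F [ 0.1 -0.3 -0. ] w 0.0496 q [ 1.03  0.5  -0.34  0.   -0.73 -1.  ]
```

Run:
```python
from h import *
g=e2w([-45e-3,.300,.085]); print(g, rel(g,Rt(EY)))
```

```text
[0.57069259 0.38640819 0.085     ] [-95.7 -28.8 -64.2  -0.   -0.    4.3]
```

>>> {"api": "drive_tool", "payload": {"moves": [[0,0,-25,0,0,0,1],[-10,-3,-50,0,0,1,1],[-35,-10,-64,0,0,2,1],[-60,-18,-64,0,0,3,1],[-85,-26,-64,0,0,4.3,1],[-95.7,-28.8,-64,0,0,4.3,1],[-95.7,-28.8,-64,0,0,4.3,1],[-95.7,-28.8,-64,0,0,4.3,1],[-95.7,-28.8,-64,0,0,4.3,1]]}}

```text
t: 3.9
eef_pos: [0.57, 0.3868, 0.2443]
ee_rot: [3.142, -0.0, 3.095]
force: [0.8, 0.0, -1.2]
width: 0.0496
```

Run:
```python
from h import *
here(); f=grab_frame("wrist"); save(f,"w2.png"); pickle.dump(f,open("w2.pkl","wb"))
print(proj(f,[e2w([-.045,.156,.03]),e2w([-.060,.156,.03]),e2w([-.030,.156,.03]),e2w([-.045-.036,.117,.045]),e2w([-.045+.036,.117,.045]),e2w([-.098,.098,.129]),e2w([.098,.098,.129])]))
```

```text
t 3.9 grasp [0.57   0.3868 0.085 ] F [ 0.8  0.  -1.2] w 0.0496 q [ 0.88  0.51 -0.14 -0.   -0.92 -0.92]
[[ 315.13355722  -11.27535035]
 [ 342.13067761  -11.17028351]
 [ 288.13135108  -11.32688587]
 [ 390.95315049 -116.44418896]
 [ 239.13136771 -116.93619905]
 [ 569.56433445 -493.4385419 ]
 [-307.36633718 -424.39697754]]
```

View pics/w2.png

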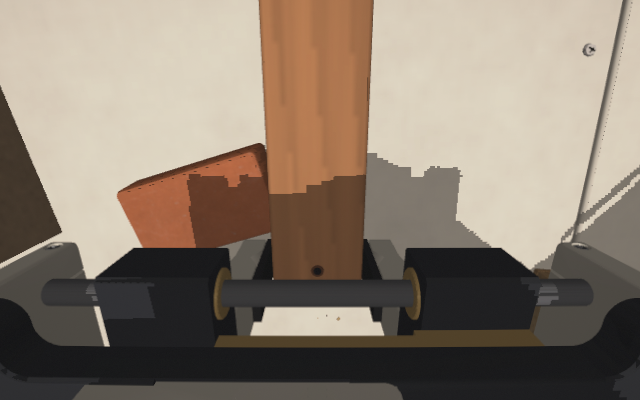

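The wrist view shows the held blank at columns 260–370, running up out of the top of the frame. The support is out of view, so I'll check level by depth and alignment with the top camera.

Run:
```python
from h import *
f=pickle.load(open("w2.pkl","rb")); C=cloud(f)
for v in(5,60,120,180,240): print(v,np.nanmedian(C[v-2:v+3,290:345].reshape(-1,3),axis=0))
f=grab_frame("top"); save(f,"t2.png"); pickle.dump(f,open("t2.pkl","wb"))
print(proj(f,[e2w([-.045,.156,.03]),e2w([-.045,.100,.03]),e2w([-.045,.215,.072])]))
im=cv2.resize(f["img"][150:270,170:340],None,fx=4.7,fy=4.7,interpolation=2); cv2.imwrite("pics/t2c.png",im[...,::-1])
```

```text
5 [0.56378328 0.2634828  0.07584853]
60 [0.56474925 0.28524918 0.07592293]
120 [0.5659434  0.31137005 0.07617569]
180 [0.56726489 0.3405411  0.07628583]
240 [0.56871215 0.37337583 0.07649405]
[[234.50874757 211.15275048]
 [253.45045992 211.56980246]
 [210.87702559 208.8324298 ]]
```

View pics/t2c.png

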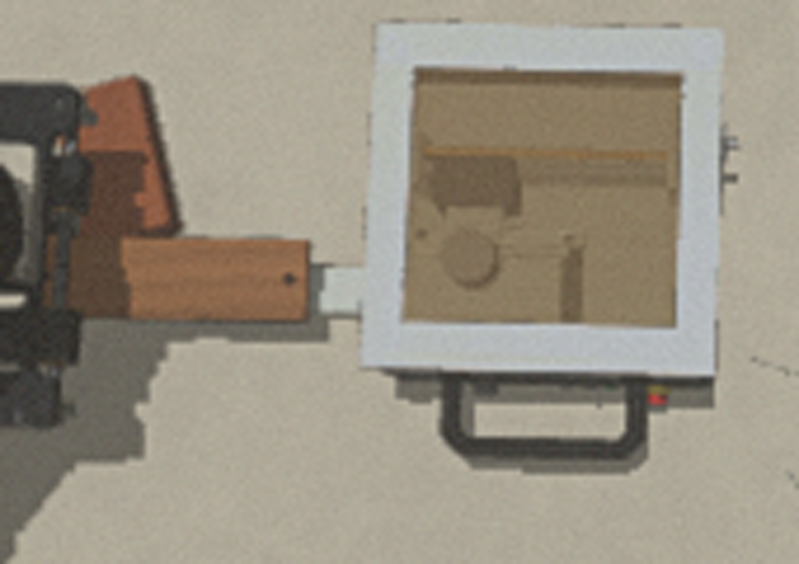

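Crop: the blank's leading end is at (308,278) and the support spans rows 267–315, visible at columns 320–360. The hood is shut. Next I'll measure both axes numerically.

Run:
```python
from h import *
Ei=lambda P:Ro.from_euler('z',-EY,degrees=True).apply(P-E0)*1000
f0=pickle.load(open("top.pkl","rb")); f=pickle.load(open("t2.pkl","rb"))
def edges(im,u,a,b,ch):  # subpixel edges: half-level crossings of column profile
    p=im[a:b,u].astype(float)@np.array(ch,float); g=np.abs(np.diff(p)); return p.round(0)
for u in(238,240,242): print("sup",u,f0["img"][203:222,u].sum(1))
for u in(200,215,225,230): print("blk",u,(f["img"][196:224,u,0].astype(int)-f["img"][196:224,u,2]))
# blank mask on z=.076
hsv=cv2.cvtColor(f["img"],cv2.COLOR_RGB2HSV); d=f["img"][...,0].astype(int)-f["img"][...,2]
for u in(202,210,218,226,232):
    v=np.arange(196,224); w=(d[196:224,u]>42); vv=v[w]; print(u,vv.min(),vv.max(),Ei(onplane(f,[[u,vv.min()-.5],[u,vv.max()+.5]],.0762)).round(1).tolist())
for u in(236,238,240,242):print(u,Ei(onplane(f0,[[u,206.5],[u,216.5]],.030)).round(1).tolist())
```

```text
sup 238 [463 452 441 385 486 500 492 497 499 496 503 515 501 364 274 332 455 471
 454]
sup 240 [466 460 444 367 504 510 503 491 508 508 509 504 493 404 307 468 461 463
 452]
sup 242 [451 461 444 426 503 502 492 500 498 499 504 508 489 376 311 472 465 449
 462]
blk 200 [51 48 43 24 38 70 68 68 69 66 67 64 69 66 63 60 64 66 67 65 57 45 15 10
 15 16 13 12]
blk 215 [23 25 22 24 32 70 67 63 62 66 70 70 72 64 59 66 63 66 69 61 58 52 16 12
 13 15 20 25]
blk 225 [23 22 23 22 19 69 68 62 64 63 71 68 66 63 64 62 66 66 65 58 59 55 19  8
 11 15 17 22]
blk 230 [24 22 24 20 21 66 70 62 64 63 69 68 56 37 56 62 64 65 61 61 57 56 20 13
 13 14 17 21]
202 196 217 [[-7.8, 241.8, 76.2], [-70.8, 237.7, 76.2]]
210 201 217 [[-21.7, 217.8, 76.2], [-70.3, 214.9, 76.2]]
218 201 217 [[-21.2, 194.9, 76.2], [-69.8, 192.0, 76.2]]
226 201 217 [[-20.7, 172.0, 76.2], [-69.2, 169.3, 76.2]]
232 201 217 [[-20.4, 154.8, 76.2], [-68.9, 152.2, 76.2]]
236 [[-31.1, 152.3, 30.0], [-60.7, 150.8, 30.0]]
238 [[-31.0, 146.4, 30.0], [-60.6, 144.9, 30.0]]
240 [[-30.8, 140.5, 30.0], [-60.4, 139.0, 30.0]]
242 [[-30.7, 134.5, 30.0], [-60.3, 133.1, 30.0]]
```

>>> {"api": "drive_tool", "payload": {"moves": [[-0.5,0,15,0,0,0,1],[-0.5,0,28,0,0,0,1],[-0.5,0,32.2,0,0,0,1],[-0.5,0,32.2,0,0,0,1],[-0.5,-10,32.2,0,0,0,1],[-0.5,-20,32.2,0,0,0,1],[-0.5,-30,32.2,0,0,0,1],[-0.5,-38,32.2,0,0,0,1],[-0.5,-46,32.2,0,0,0,1],[-0.5,-54,32.2,0,0,0,1],[-0.5,-60,32.2,0,0,0,1],[-0.5,-60,32.2,0,0,0,1]]}}

```text
t: 5.5
eef_pos: [0.5683, 0.3261, 0.212]
ee_rot: [-3.141, -0.0, 3.094]
force: [-0.2, 0.7, -1.2]
width: 0.0497
```

Run:
```python
from h import *
p,R,s=here(); print(Ro.from_euler('z',-EY,degrees=True).apply(p-E0)*1000, s["moment"])
f=grab_frame("wrist"); C=cloud(f)
for v in(60,120,180,240): print(v,np.nanmedian(C[v-2:v+3,290:345].reshape(-1,3),axis=0))
```

```text
t 5.5 grasp [0.5683 0.326  0.0527] F [-0.2  0.7 -1.2] w 0.0497 q [ 0.82  0.5  -0.25 -0.   -0.82 -0.87]
[-44.45891225 239.60885295 211.96407024] [ 0.1394222  -0.12352072 -0.0221717 ]
60 [0.56301134 0.22452796 0.04371253]
120 [0.56422244 0.25065207 0.04382765]
180 [0.56556552 0.27971092 0.04410833]
240 [0.56708805 0.31261018 0.04423445]
```

>>> {"api": "drive_tool", "payload": {"moves": [[0,-8,0,0,0,0,1],[0,-16,0,0,0,0,1],[0,-25,0.3,0,0,0,1],[0,-34,0.3,0,0,0,1],[0,-43,0.5,0,0,0,1],[0,-52,0.5,0,0,0,1],[0,-60,0.5,0,0,0,1],[0,-68,0.5,0,0,0,1],[0,-76,0.5,0,0,0,1],[0,-80,0.5,0,0,0,1],[0,-80,0.5,0,0,0,1]]}}

```text
t: 6.92
eef_pos: [0.5646, 0.2463, 0.2115]
ee_rot: [-3.142, 0.0, 3.094]
force: [0.3, 0.6, -1.3]
width: 0.0499
```

Run:
```python
from h import *
p,R,s=here(); print(Ro.from_euler('z',-EY,degrees=True).apply(p-E0)*1000, s["moment"])
```

```text
t 6.92 grasp [0.5646 0.2463 0.0522] F [ 0.3  0.6 -1.3] w 0.0499 q [ 0.73  0.45 -0.35  0.   -0.78 -0.78]
[-44.41677002 159.79246301 211.50736486] [ 0.16689504 -0.07347333  0.07828517]
```

>>> {"api": "drive_tool", "payload": {"moves": [[0,-3,0.4,0,0,0,1],[0,-6,0.8,0,0,0,1],[0,-8,0.8,0,0,0,1],[0,-9.5,0.8,0,0,0,1],[0,-10.5,0.8,0,0,0,1],[0,-11.5,0.8,0,0,0,1],[0,-11.5,0.8,0,0,0,1]]}}

```text
t: 7.8
eef_pos: [0.5642, 0.2358, 0.2109]
ee_rot: [3.14, 0.001, 3.094]
force: [-0.0, 5.8, -1.4]
width: 0.0492
```

Run:
```python
from h import *
p,R,s=here(); print(Ro.from_euler('z',-EY,degrees=True).apply(p-E0)*1000, s["moment"])
```

```text
t 7.8 grasp [0.5644 0.236  0.0516] F [-0.   5.8 -1.4] w 0.0492 q [ 0.71  0.44 -0.36 -0.   -0.77 -0.76]
[-44.27800799 149.25063335 210.93562133] [ 2.08176215  0.09309715 -0.26087691]
```

>>> {"api": "drive_tool", "payload": {"moves": [[0,-1,0.5,0,0,0,1],[0,-1.5,0.5,0,0,0,1],[0,-1.5,0.5,0,0,0,-1],[0,-0.5,0.5,0,0,0,-1],[0,-0.5,0.5,0,0,0,-1],[0,-0.5,0.5,0,0,0,-1],[0,-0.5,0,0,0,0,-1],[0,5,-10,0,0,0,-1],[0,15,-40,0,0,0,-1],[0,25,-70,0,0,0,-1],[0,35,-90,0,0,0,-1],[0,35,-90,0,0,0,-1]]}}

```text
t: 9.3
eef_pos: [0.5661, 0.2712, 0.3032]
ee_rot: [3.139, 0.003, 3.095]
force: [-0.2, -0.0, -0.4]
width: 0.088
```

Run:
```python
from h import *
p,R,s=here()
Ei=lambda P:Ro.from_euler('z',-EY,degrees=True).apply(P-E0)*1000
f=grab_frame("wrist"); save(f,"w3.png"); d=f["img"][...,0].astype(int)-f["img"][...,2]
C=cloud(f); f2=pickle.dump(f,open("w3.pkl","wb"))
print(proj(f,[e2w([-.045,.165,.042]),e2w([-.07,.165,.042]),e2w([-.02,.165,.042])]))
print(Ei(onplane(f,[[317,v] for v in range(40,240,20)],.042)).round(0)[:,:2].tolist())
cv2.imwrite("pics/w3.png",f["img"][...,::-1])
```

```text
t 9.3 grasp [0.5667 0.2717 0.1439] F [-0.2 -0.  -0.4] w 0.088 q [ 0.76  0.36 -0.23  0.   -0.97 -0.8 ]
[[318.44170435 184.37979281]
 [348.86694081 184.47979637]
 [288.0266743  184.28514361]]
[[-44.0, 58.0], [-44.0, 71.0], [-44.0, 85.0], [-44.0, 99.0], [-44.0, 114.0], [-44.0, 129.0], [-44.0, 145.0], [-44.0, 161.0], [-44.0, 178.0], [-44.0, 196.0]]
```

View pics/w3.png

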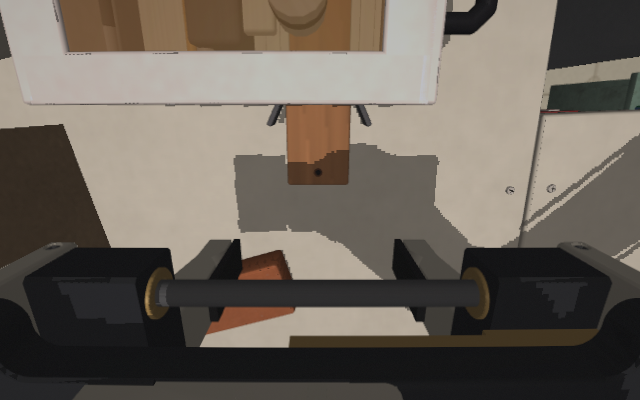

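The wrist view shows the free end of the blank at rows 184–185, columns 288–350. Fully home predicts row 184.4, columns 288–349, so it is home, released, and the hood is shut. Next is the handle.

Run:
```python
from h import *
Ei=lambda P:Ro.from_euler('z',-EY,degrees=True).apply(P-E0)*1000
f=pickle.load(open("top.pkl","rb"))
for u in(275,286,297): print(f["img"][236:254,u].sum(1), Ei(onplane(f,[[u,242.5],[u,246.5]],.082)).round(1).tolist())
R=Rt(EY,20); d=R.apply([0,0,1]); bar=e2w([-.143,0,.079]); print(bar,d)
print(rel(bar-.12*d+[0,0,.04],R)); 
L=[json.loads(l) for l in open("q.log")]
for q,p,_ in L[::2]: r=np.hypot(p[0],p[1]); print(np.round(q,2),round(r,3),round(p[2],3),round(r*np.sin(q[0]-np.arctan2(p[1],p[0])),4))
```

```text
[447 458 454 463 453 465 450 201 159 168 184 230 288 322 455 448 450 456] [[-136.6, 27.4, 82.0], [-147.6, 27.0, 82.0]]
[473 459 460 453 446 449 437 219 151 179 165 203 283 280 320 463 471 459] [[-135.9, -3.2, 82.0], [-146.9, -3.6, 82.0]]
[352 456 458 451 453 459 443 260 162 185 171 188 295 270 315 458 457 453] [[-135.2, -33.8, 82.0], [-146.2, -34.1, 82.0]]
[0.45846349 0.09143594 0.079     ] [ 0.34162913 -0.01634986 -0.93969262]
[ 1.941e+02 -1.837e+02 -8.030e+01  1.000e-01 -1.990e+01  0.000e+00]
[ 1.56  0.36  0.01 -0.   -1.22 -0.29] 0.675 0.404 0.1917
[ 1.02  0.38 -0.25 -0.   -0.95 -1.  ] 0.627 0.288 0.1918
[ 1.03  0.5  -0.34  0.   -0.73 -1.  ] 0.629 0.18 0.1918
[ 0.82  0.5  -0.25 -0.   -0.82 -0.87] 0.655 0.212 0.1918
[ 0.71  0.44 -0.36 -0.   -0.77 -0.76] 0.611 0.211 0.1917
```

>>> {"api": "drive_tool", "payload": {"moves": [[0,0,-30,0,0,0,-1],[20,-20,-60,0,0,0,-0.5],[50,-50,-80,0,-3,0,0.3],[85,-80,-80,0,-8,0,0.36],[120,-115,-80,0,-12,0,0.36],[155,-148,-80,0,-16,0,0.36],[185,-175,-80,0,-20,0,0.36],[194,-184,-80,0,-20,0,0.36],[194,-184,-80,0,-20,0,0.36],[194,-184,-80,0,-20,0,0.36]], "grip_force": 50}}

```text
t: 10.6
eef_pos: [0.364, 0.0965, 0.3811]
ee_rot: [3.141, 0.349, 3.094]
force: [-0.1, 0.7, 0.1]
width: 0.0283
```

Run:
```python
from h import *
p,R,s=here(); print(s["eef_pos"],R.as_matrix()[:,2])
R=Rt(EY,20); d=R.apply([0,0,1]); bar=e2w([-.1425,0,.079]); print(bar,rel(bar-.12*d+[0,0,.04],R),rel(bar-.05*d,R), rel(bar+.002*d,R))
f=grab_frame("wrist"); save(f,"w4.png"); pickle.dump(f,open("w4.pkl","wb"))
print(proj(f,[bar,e2w([-.1425,.04,.079]),e2w([-.1425,-.04,.079])]))
```

```text
t 10.6 grasp [0.4185 0.0939 0.2314] F [-0.1  0.7  0.1] w 0.0283 q [ 0.92 -0.27 -0.9   0.41 -0.79 -1.24]
[0.3640392  0.09646581 0.38106456] [ 0.34157158 -0.01585063 -0.93972209]
[0.45896291 0.09141204 0.079     ] [ 0.3 -0.5 -0.5  0.  -0.   0. ] [ 14.   -0.6 107.1   0.   -0.    0. ] [ 14.   -0.6 159.1   0.   -0.    0. ]
[[330.14159687 189.84101711]
 [329.59558763 226.43589594]
 [330.72505418 150.28848663]]
```

View pics/w4.png

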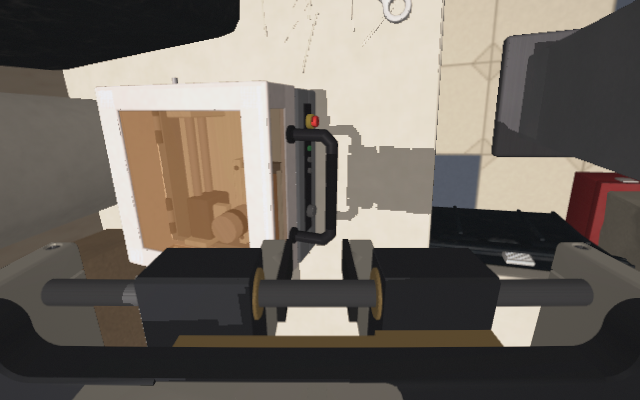

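The wrist view shows the handle bar at column ~331, rows 140–240 (predicted 330), centred between the jaws. Before descending I'll check the joint-3 margin with a quick linear kinematics fit.

Run:
```python
from h import *
from scipy.optimize import least_squares, brentq
L=[json.loads(l) for l in open("q.log")]
def wr(p,rot,d6):
    z=Ro.from_euler('xyz',rot).apply([0,0,1]); return np.array(p)-d6*z
def model(x,q2,q3):
    f=q2-q3; return x[0]+x[2]*np.sin(q2)+x[3]*np.sin(f)+x[4]*np.cos(f), x[1]+x[2]*np.cos(q2)+x[3]*np.cos(f)-x[4]*np.sin(f)
def res(x):
    r=[]
    for q,p,rot in L:
        w=wr(p,rot,x[5]); rho=np.sqrt(w[0]**2+w[1]**2-x[6]**2); m=model(x,q[1],q[2])
        r+=[rho-m[0],w[2]-m[1], np.hypot(w[0],w[1])*np.sin(q[0]-np.arctan2(w[1],w[0]))-x[6]]
    return np.array(r)
s=least_squares(res,[.05,.3,.4,.03,.4,.1,.192],x_scale=.1); x=s.x; print(np.round(x,3),"rms",np.sqrt(np.mean(s.fun**2)), np.linalg.svd(s.jac)[1])
def ik(p,R):
    w=np.array(p)-R.apply([0,0,x[5]]); rho=np.sqrt(w[0]**2+w[1]**2-x[6]**2)
    q=least_squares(lambda q:np.array(model(x,*q))-[rho,w[2]],[-.2,-.9]); return np.round(q.x,2),np.round(w,3),round(q.cost,5)
bx=lambda th:e2w([.094+.2375*-np.cos(th+.0674),0,.063+.2375*np.sin(th+.0674)])
for th in(0,15,30,45,60):
  for t in(0,10,20,30,45):
    R=Rt(EY,t); print(th,t,ik(bx(np.radians(th))-R.apply([0,0,tcp_to_grasp]),R))
```

```text
[-0.007  0.24   0.569  0.021  0.474  0.216  0.19 ] rms 0.010900119563226895 [6.53794093 5.02430754 3.18465963 0.55606483 0.37465875 0.32295917
 0.205788  ]
0 0 (array([ 0.19, -0.67]), array([0.459, 0.091, 0.454]), np.float64(0.0))
0 10 (array([ 0.09, -0.81]), array([0.393, 0.095, 0.448]), np.float64(0.0))
0 20 (array([ 0.01, -0.95]), array([0.33 , 0.098, 0.431]), np.float64(0.0))
0 30 (array([-0.04, -1.11]), array([0.271, 0.1  , 0.404]), np.float64(0.0))
0 45 (array([ 0.03, -1.37]), array([0.194, 0.104, 0.344]), np.float64(0.0))
15 0 (array([ 0.12, -0.58]), array([0.471, 0.091, 0.515]), np.float64(0.0))
15 10 (array([ 0.02, -0.71]), array([0.406, 0.094, 0.509]), np.float64(0.0))
15 20 (array([-0.08, -0.85]), array([0.343, 0.097, 0.492]), np.float64(0.0))
15 30 (array([-0.17, -1.  ]), array([0.283, 0.1  , 0.465]), np.float64(0.0))
15 45 (array([-0.25, -1.24]), array([0.206, 0.104, 0.405]), np.float64(0.0))
30 0 (array([ 0.11, -0.45]), array([0.498, 0.09 , 0.57 ]), np.float64(0.0))
30 10 (array([-0.  , -0.59]), array([0.433, 0.093, 0.565]), np.float64(0.0))
30 20 (array([-0.11, -0.73])
[... 270 characters left out ...]
64(0.0))
45 10 (array([ 0.03, -0.44]), array([0.474, 0.091, 0.611]), np.float64(0.0))
45 20 (array([-0.07, -0.58]), array([0.411, 0.094, 0.594]), np.float64(0.0))
45 30 (array([-0.17, -0.73]), array([0.352, 0.097, 0.567]), np.float64(0.0))
45 45 (array([-0.28, -0.95]), array([0.274, 0.1  , 0.507]), np.float64(0.0))
60 0 (array([ 0.21, -0.14]), array([0.591, 0.085, 0.651]), np.float64(0.0))
60 10 (array([ 0.1 , -0.29]), array([0.526, 0.088, 0.646]), np.float64(0.0))
60 20 (array([-0.  , -0.44]), array([0.463, 0.091, 0.629]), np.float64(0.0))
60 30 (array([-0.09, -0.59]), array([0.403, 0.094, 0.601]), np.float64(0.0))
60 45 (array([-0.2 , -0.81]), array([0.326, 0.098, 0.541]), np.float64(0.0))
```

Run:
```python
from h import *
here(); R=Rt(EY,17); d=R.apply([0,0,1]); bar=e2w([-.1425,0,.079])
for k in(-.06,-.03,.002): print(rel(bar+k*d,R))
```

```text
t 10.65 grasp [0.4184 0.0938 0.2311] F [ 0.3 -0.2  0.4] w 0.0278 q [ 0.92 -0.27 -0.9   0.41 -0.79 -1.24]
[ 2.4 -0.5 97.2 -0.   3.   0. ]
[  4.   -0.5 127.1  -0.    3.    0. ]
[  5.6  -0.5 159.1  -0.    3.    0. ]
```

>>> {"api": "drive_tool", "payload": {"moves": [[1,0,30,0,1,0,0.36],[2,0,65,0,2,0,0.36],[2.4,0,97,0,3,0,0.36],[4,0,122,0,3,0,0.36],[5,0,140,0,3,0,0.36],[5.6,0,152,0,3,0,0.36],[5.6,0,159,0,3,0,0.36],[5.6,0,159,0,3,0,0.36],[5.6,0,159,0,3,0,0.36]]}}

```text
t: 11.78
eef_pos: [0.4248, 0.0915, 0.2415]
ee_rot: [-3.136, 0.261, 3.089]
force: [-44.3, -0.7, -0.8]
width: 0.0284
```

Run:
```python
from h import *
here(); f=grab_frame("wrist"); save(f,"w5.png")
```

```text
t 11.78 grasp [0.4658 0.0884 0.0875] F [-44.3  -0.7  -0.8] w 0.0284 q [ 0.68  0.07 -1.02  0.57 -0.34 -1.26]
```

View pics/w5.png

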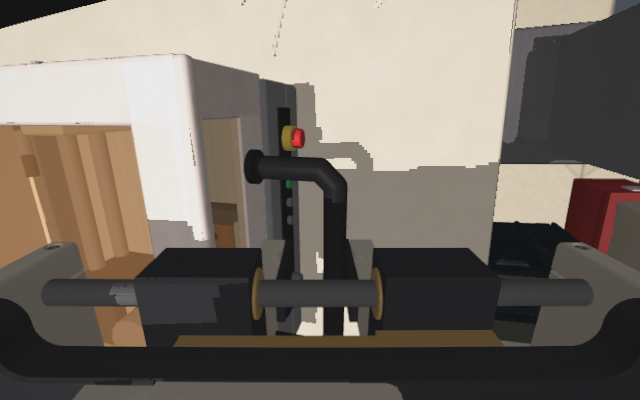

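The wrist view shows the bar between the jaws at columns 323–347, pressed against the rear finger. Joint 3 hit its limit, so the tool ended 6–10 mm off. I'll back off with less tilt.

Run:
```python
from h import *
bar=e2w([-.1425,0,.079]); R17=Rt(EY,17); d=R17.apply([0,0,1]); raw=(bar+.002*d-R17.apply([0,0,tcp_to_grasp]),R17)
g=bar+[0,0,.036]
print(rel(g,Rt(EY,10),raw), rel(g,Rt(EY,10)))
```

```text
[-29.9   0.  -35.2   0.    7.    0. ] [-14.    1.4 -27.7  -0.4   4.9  -0.3]
```

>>> {"api": "drive_tool", "payload": {"moves": [[-5,0,-10,0,2,0,0.36],[-10,0,-22,0,4,0,0.36],[-15,0,-30,0,5,0,0.36],[-15,0,-30,0,5,0,0.36],[-15,0,-30,0,5,0,0.36]]}}

```text
t: 12.45
eef_pos: [0.4331, 0.0934, 0.2765]
ee_rot: [3.14, 0.181, 3.094]
force: [-0.7, -0.7, -0.1]
width: 0.0277
```

Run:
```python
from h import *
p,R,s=here(); bar=e2w([-.1425,0,.079]); print(np.degrees(s["ee_rot"])); print(rel(bar+[0,0,.006],Rt(EY,10)))
```

```text
t 12.45 grasp [0.4618 0.0923 0.1198] F [-0.7 -0.7 -0.1] w 0.0277 q [ 0.71  0.05 -0.82  0.23 -0.58 -0.94]
[179.90885228  10.38636469 177.27573691]
[ 7.9 -0.8 33.7  0.1  0.4  0. ]
```

>>> {"api": "drive_tool", "payload": {"moves": [[4,-0.8,12,0,0.4,0,0.36],[7.9,-0.8,26,0,0.4,0,0.36],[7.9,-0.8,34,0,0.4,0,0.36],[7.9,-0.8,34,0,0.4,0,0.36],[7.9,-0.8,34,0,0.4,0,0.36]]}}

```text
t: 13.08
eef_pos: [0.4315, 0.093, 0.2425]
ee_rot: [3.139, 0.175, 3.094]
force: [0.4, 0.8, 0.5]
width: 0.028
```

Run:
```python
from h import *
here()
```

```text
t 13.07 grasp [0.4592 0.0921 0.0856] F [0.4 0.8 0.5] w 0.028 q [ 0.7   0.11 -0.87  0.26 -0.47 -0.98]
```

>>> {"api": "drive_tool", "payload": {"moves": [[0,0,0,0,0,0,0.7],[0,0,0,0,0,0,1],[0,0,0,0,0,0,1],[0,0,0,0,0,0,1],[0,0,0,0,0,0,1]], "grip_force": 35}}

```text
t: 13.7
eef_pos: [0.4303, 0.0927, 0.2422]
ee_rot: [3.139, 0.174, 3.094]
force: [-13.3, 5.6, 5.9]
width: 0.0111
```

```bash
cat > arc.py <<'E'
from h import *
B=.166; 
def bx(th): return e2w([.094-.2375*np.cos(np.radians(th)+.0674),0,.063+.2375*np.sin(np.radians(th)+.0674)])
def rows(ths,tilts,off,frm=None):
    p,R0,s=cur()
    if frm is not None: p,R0=frm
    for th,t in zip(ths,tilts):
        R=Rt(EY,t); T=bx(th)+off-R.apply([0,0,B]); print(th,np.round(np.r_[R0.inv().apply(T-p)*1000,(R0.inv()*R).as_rotvec(degrees=True)],1).tolist())
E
python3 - <<'E'
from arc import *
p,R,s=here(); off=p+R.apply([0,0,B])-bx(0); print(np.degrees(s["ee_rot"]),off); np.save("off.npy",off)
th=np.arange(3,34,3); rows(th,10+th/3,off)
E
```

```text
t 13.7 grasp [0.4578 0.0918 0.0853] F [-13.3   5.6   5.9] w 0.0111 q [ 0.71  0.11 -0.87  0.26 -0.47 -0.98]
[179.85059448   9.95597767 177.26714944] [ 0.00050146  0.0003728  -0.00026376]
3 [-0.3, 0.5, -12.0, 0.2, -1.0, 0.0]
6 [-1.3, 0.5, -23.7, 0.2, -2.0, 0.0]
9 [-2.9, 0.5, -35.1, 0.2, -3.0, 0.0]
12 [-5.1, 0.6, -46.3, 0.2, -4.0, 0.0]
15 [-7.9, 0.6, -57.1, 0.2, -5.0, 0.0]
18 [-11.3, 0.6, -67.6, 0.2, -6.0, -0.0]
21 [-15.3, 0.6, -77.6, 0.2, -7.0, -0.0]
24 [-19.8, 0.7, -87.3, 0.2, -8.0, -0.0]
27 [-24.8, 0.7, -96.5, 0.2, -9.0, -0.0]
30 [-30.3, 0.7, -105.2, 0.2, -10.0, -0.0]
33 [-36.3, 0.7, -113.4, 0.2, -11.0, -0.0]
```

>>> {"api": "drive_tool", "payload": {"moves": [[0.9,0,-12,0,-1,0,1],[-0.1,0,-23.7,0,-2,0,1],[-1.7,0,-35.1,0,-3,0,1],[-3.9,0,-46.3,0,-4,0,1],[-6.7,0,-57.1,0,-5,0,1],[-10.1,0,-67.6,0,-6,0,1],[-14.1,0,-77.6,0,-7,0,1],[-18.6,0,-87.3,0,-8,0,1],[-23.6,0,-96.5,0,-9,0,1],[-29.1,0,-105.2,0,-10,0,1]]}}

```text
t: 14.95
eef_pos: [0.4401, 0.0916, 0.3517]
ee_rot: [3.138, 0.349, 3.094]
force: [-16.8, 7.4, 6.6]
width: 0.0109
```

Run:
```python
from arc import *
p,R,s=here(); b=p+R.apply([0,0,B]); v=Ro.from_euler('z',-EY,degrees=True).apply(b-E0); print("rot",np.degrees(s["ee_rot"]),"M",s["moment"].round(2),"bar eng",v.round(4),"ang",np.degrees(np.arctan2(v[2]-.063,.094-v[0])-.0674),"r",np.hypot(v[2]-.063,.094-v[0]))
off=np.load("off.npy"); th=np.arange(33,61,3); rows(th,10+th/3,off)
```

```text
t 14.95 grasp [0.4946 0.0895 0.202 ] F [-16.8   7.4   6.6] w 0.0109 q [ 0.72 -0.09 -0.84  0.43 -0.6  -1.1 ]
rot [179.82210557  20.02083462 177.24480579] M [2.24 6.02 0.84] bar eng [-0.1045 -0.0002  0.1957] ang 29.89979158730201 r 0.2388065365006225
33 [-8.9, 1.1, -5.8, 0.2, -1.0, -0.0]
36 [-16.6, 1.2, -12.3, 0.2, -2.0, -0.0]
39 [-24.6, 1.2, -18.1, 0.2, -3.0, -0.0]
42 [-32.9, 1.2, -23.3, 0.2, -4.0, -0.0]
45 [-41.5, 1.2, -27.8, 0.2, -5.0, -0.0]
48 [-50.3, 1.2, -31.7, 0.2, -6.0, -0.0]
51 [-59.4, 1.2, -35.0, 0.2, -7.0, -0.0]
54 [-68.6, 1.3, -37.5, 0.2, -8.0, -0.0]
57 [-77.9, 1.3, -39.4, 0.2, -9.0, -0.0]
60 [-87.4, 1.3, -40.6, 0.2, -10.0, -0.0]
```

>>> {"api": "drive_tool", "payload": {"moves": [[-7.4,0.5,-5.8,0,-1,0,1],[-15.1,1,-12.3,0,-2,0,1],[-23.1,1,-18.1,0,-3,0,1],[-31.4,1,-23.3,0,-4,0,1],[-40,1,-27.8,0,-5,0,1],[-48.8,1,-31.7,0,-6,0,1],[-57.9,1,-35,0,-7,0,1],[-67.1,1,-37.5,0,-8,0,1],[-76.4,1,-39.4,0,-9,0,1],[-85.9,1,-40.6,0,-10,0,1],[-85.9,1,-40.6,0,-10,0,1],[-85.9,1,-40.6,0,-10,0,1]]}}

```text
t: 16.45
eef_pos: [0.5083, 0.0889, 0.4189]
ee_rot: [3.14, 0.524, 3.092]
force: [-3.2, -4.9, 1.3]
width: 0.0111
```

Run:
```python
from arc import *
p,R,s=here(); b=p+R.apply([0,0,B]); v=Ro.from_euler('z',-EY,degrees=True).apply(b-E0); print("rot",np.degrees(s["ee_rot"]),"M",s["moment"].round(2),"bar eng",v.round(4),"ang",np.degrees(np.arctan2(v[2]-.063,.094-v[0])-.0674),"r",np.hypot(v[2]-.063,.094-v[0]))
f=grab_frame("wrist"); g=grab_frame("scene"); t=grab_frame("top"); pickle.dump(f,open("w6.pkl","wb")); pickle.dump(t,open("t6.pkl","wb"))
a=np.vstack([cv2.resize(g["img"][120:270,170:420],(500,300)),cv2.resize(f["img"],(500,300))]); cv2.imwrite("pics/f6.png",a[...,::-1])
```

```text
t 16.45 grasp [0.588  0.0852 0.281 ] F [-3.2 -4.9  1.3] w 0.0111 q [ 0.6  -0.07 -0.76  0.63 -0.54 -1.14]
rot [179.91847062  30.03304114 177.17773261] M [-1.47  2.32 -0.96] bar eng [-1.000e-02 -1.000e-04  2.752e-01] ang 60.02935956430675 r 0.2362730636989194
```

View pics/f6.png

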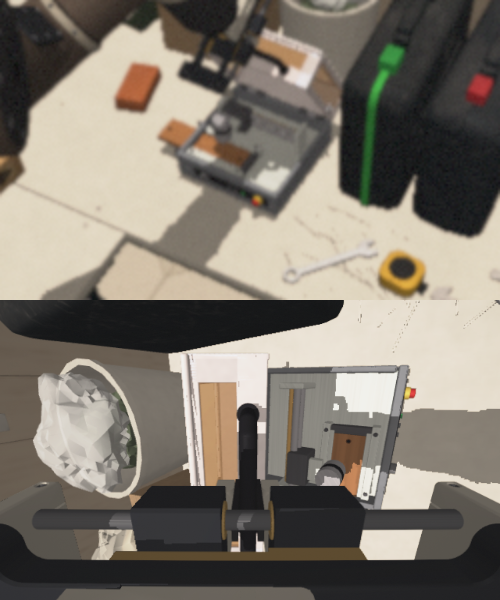

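The picture shows the hood held open in the jaws, with the wrench and tape undisturbed. The blank sits in the guides and sticks out on the left. Last check: the blank's end from the scene camera, and that the arm is holding still.

Run:
```python
from arc import *
p,R,s=here(); b=p+R.apply([0,0,B]); v=Ro.from_euler('z',-EY,degrees=True).apply(b-E0); print("ang",np.degrees(np.arctan2(v[2]-.063,.094-v[0])-.0674),np.abs(s["qd"]).max())
Ei=lambda P:Ro.from_euler('z',-EY,degrees=True).apply(P-E0)*1000
g=grab_frame("scene"); hsv=cv2.cvtColor(g["img"],cv2.COLOR_RGB2HSV)
m=((hsv[...,1]>95)&(hsv[...,0]<20)).astype(np.uint8); print(proj(g,[e2w([-.045,.165,.042]),e2w([-.045,.120,.042])]))
c=proj(g,[e2w([-.045,.140,.042])])[0].astype(int); n,l,st,ce=cv2.connectedComponentsWithStats(m); i=l[c[1],c[0]]; print(i,st[i])
P=Ei(onplane(g,np.argwhere(l==i)[:,::-1],.042)); k=(P[:,0]>-60)&(P[:,0]<-30); print("blank y range",P[k,1].min(),P[k,1].max(),"x",np.percentile(P[:,0],[2,98]))
a=pickle.load(open("top.pkl","rb")); b=pickle.load(open("t6.pkl","rb")); d=np.abs(a["img"].astype(int)-b["img"]).sum(2)[215:275,335:485]; print("top diff tools",(d>120).sum())
```

```text
t 16.6 grasp [0.5879 0.0852 0.281 ] F [-2.5 -5.3  1.1] w 0.0108 q [ 0.6  -0.07 -0.76  0.63 -0.54 -1.14]
ang 60.01288616203939 0.001133578352708396
[[252.35089866 183.51263329]
 [262.67759568 188.03730092]]
106 [250 180  17  13 140]
blank y range 115.54423319031388 165.0612042854903 x [-69.34489489 -22.44190116]
top diff tools 0
```

```bash
python3 -c "
from station import job_done; print(job_done())"
```

```text
the job is handed in; nothing more can be done
None
```

The blank is loaded and home, and the gripper is holding the hood open at 60 degrees. I handed the job in at about 16.6 s of the 54 s allowed; no verdict was reported.

- **Blank:** I gripped it near its outer end and fed it through the port with the hood shut until it met the end stop (about 6 N). I then pushed it 1.5 mm further and let go. The last scene-camera check put its outer end at 165 mm in the engraver frame, which is the fully home position.
- **Hood:** I lifted it along its arc by the bar handle. From the arm pose it stands at 60.0 degrees, with the arm still and the fingers closed on the bar (opening 11 mm, bar 12 mm). The radius from hinge to bar came out at 236 mm, against about 237.5 mm expected.
- **Tools:** The top view of the wrench, tape measure and caliper had not changed from the first picture to the one with the hood open.
- **What went wrong on the way:** My first approach to the handle ran joint 3 to the end of its range, and a finger pressed on the bar with about 44 N. I backed off and approached again with less tilt, which went cleanly. My quick fit of the arm's geometry, used to check joint 3 beforehand, was poor (about 11 mm error) and did not predict this.

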